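Close up the bearing-tool case

TASK

Close up the grey steel bearing-tool case: first fold its upright foam-backed flap all the way down so that it lies flat inside the case, then swing the hinged lid fully shut over it. Push flap and lid with the fingertips on their bare metal outer faces only: grip nothing, keep off the black foam and rubber inside, do not slam the lid, and leave the loose parts and tools on the bench where they are.

Things in the scene. Friction and masses are not known exactly. Their poses are not given: they have to be found in the camera images.
- case: Open grey sheet-steel tool case, fixed on the bench: 280 mm long along its x, 200 mm deep along its y, rim 75 mm above the bench, 4 mm walls. Origin: centre of its underside, z up. Lid hinge on its +y long wall; front (open latches, handle) at -y, with the flap hinge just inside it. Foam bed, brass sleeves and a drift lie fixed inside, below 55 mm.
- lid (a joint): Lid angle, rad: 0 = fully shut, 1.57 = upright, more leans out to the case's +y side (stop 2.0); starts 1.58 to 1.85. Grey steel pan 284 x 204 x 25 mm, 0.65 kg, stiff friction hinge (0.9 N m): stays where left, takes 5 to 8 N to swing. Close it by pushing its bare outer face from the +y side over and down towards -y. A flap still up blocks it.
- flap (a joint): Flap angle, rad: 0 = flat in the case, 12 mm below the rim, 1.57 = upright (stop 1.75); starts 1.4 to 1.68. Aluminium plate 262 mm long, 170 mm hinge to free edge, 4 mm thick, 0.4 kg, stiff friction hinge (0.45 N m): stays where left, takes 3 to 5 N. Folds towards the case's +y side. Its bare face looks to -y while it stands and up when flat; the foam looks to the lid.
- lid_hinge (a point): Middle of the lid's hinge line, in the case frame at x 0, y +100 mm, z 75 mm (rim height); the line runs along the case's x. The lid's outer face lies parallel to the plane through this line, 25 mm outside it.
- lid_edge (a point): Middle of the lid's free edge on its outer face: 200 mm from the hinge line along the lid and 25 mm out to its outer face. It turns with the lid. The inside of the lid has a black foam lining and, round its rim, a black rubber dust seal: keep the fingers off both.
- flap_hinge (a point): Middle of the flap's hinge line, in the case frame at x 0, y -88 mm, z 63 mm; the line runs along the case's x. The plate's bare face lies 2 mm outside the plane through this line.
- flap_edge (a point): Middle of the flap's free edge on its bare face, 170 mm from its hinge line. It turns with the flap. The back of the flap (facing the lid while it stands) carries a black foam pad 235 x 135 x 10 mm: keep the fingers off it.
- bushing_mid (a point): Centre of a loose brass bushing, 48 mm across, 40 mm high, standing in front of the case. Leave it.
- bearing_mid (a point): Centre of a loose ball bearing lying flat, 72 mm across, 17 mm high, beside the far (+x) end of the case. Leave it.
- indicator_mid (a point): Centre of a loose blue dial indicator lying on its back, 59 mm across, 24 mm high, with a 50 mm stem, behind the lid. Leave it.
- mallet_mid (a point): Centre of the head of a loose mallet with a red wooden handle, about 290 mm long, 60 mm high, lying at the left. Leave it.
- grease_tin_mid (a point): Centre of a loose grease tin, 96 mm across, 76 mm high, at the right. Leave it.
- wrench_mid (a point): A loose steel wrench, 170 mm long, lying at the right. Leave it.

How it is judged:
On the way, in this order (a step that is already met when the one before it is completed fails the run):
1. the flap is folded down flat in the case while the lid is still open (value of joint flap below 0.06 rad and value of joint lid above 0.8 rad), for 0.2 s.
2. the lid is swung fully shut over the flap (value of joint lid below 0.035 rad and value of joint flap below 0.06 rad), for 0.2 s.
At the end, for the whole second after the job is handed in: The flap lies flat in the case (within 0.06 rad of its rest, 10 mm at its free edge), the lid is shut over it (within 0.035 rad, 7 mm at its free edge) and at rest, and no loose thing has been moved 30 mm (all of step 2 and velocity of joint lid below 0.05 rad/s and distance of each of bushing_mid, bearing_mid, indicator_mid, mallet_mid, grease_tin_mid, wrench_mid from where it was at the start of the episode below 0.03 m); the robot touches nothing.
It fails at once if the lining of the lid or the foam of the flap touched with the fingers (gripping or hooking them) (contact force between the fingers and lid_c5 above 0.5 N or contact force between the fingers and lid_c6 above 0.5 N or contact force between the fingers and lid_c7 above 0.5 N or contact force between the fingers and lid_c8 above 0.5 N or contact force between the fingers and lid_c9 above 0.5 N or contact force between the fingers and flap_c2 above 0.5 N).
It fails at once if the lid slammed (faster than 3.5 rad/s over the last 0.4 rad) (value of joint lid below 0.4 rad and velocity of joint lid below -3.5 rad/s).
It fails at once if a loose thing on the bench lifted, carried or pushed 30 mm from its place (distance of any of bushing_mid, bearing_mid, indicator_mid, mallet_mid, grease_tin_mid, wrench_mid from where it was at the start of the episode above 0.03 m).
It also fails if it takes over 58 s, if anything falls off the work surface, if the arm or the gripper's body presses on something with over 40 N, if the wrist force passes 120 N, or if a joint passes its speed limit or range.

ROBOT

A 6-joint arm with a two-finger parallel gripper is mounted at the origin on the work surface. World frame = base frame: x ahead of the robot, y to its left, z up, the work surface at z = 0. Lengths are in m, angles in rad, forces in N, time in s.
With the tool pointing down it reaches from about 0.3 to 0.775 m from the base axis. Payload 14.6 kg.
Tool frame: the origin (TCP) lies at the very end of the fingers, on their centre line; the grasp point (between the pads) lies 19 mm behind it; z points along the fingers, y is the direction in which the jaws open and shut (so a half turn about z gives the same grasp; the last joint's range is limited). The gripper opens to 94 mm and grips with 3 to 60 N. Pads are 16 mm wide; open, the fingers measure 119 mm over their backs; the gripper's body (75 mm by 177 mm) begins 78 mm behind the grasp point.
Start: joints at [1.212, 0.3, 1.521, -0, 1.321, -0.067], TCP at [0.158, 0.527, 0.205] pointing down, gripper open.
Joint ranges: [-3.03, 3.03], [-0.79, 2.21], [0.23, 2.52], [-1.04, 4.18], [0, 3.07], [-2.55, 2.55]. Speed limits (rad/s): [2.22, 2.22, 2.57, 3.14, 3.14, 3.14].

INTERFACE

Orientations are given as [roll, pitch, yaw] about the fixed x, y, z axes, in that order (R = Rz(yaw) Ry(pitch) Rx(roll)).
In Python, from station import status, camera, ctrl gives the robot as it stands. The module is installed in compiled form; this text tells all that it offers.
- The arm moves only by the shell command python3 -m jog 'ROWS' [FORCE]. ROWS is JSON, a list of rows, each a list of 7 numbers: the shift along the tool's x, y, z each as a share of 1000 mm, from -1 to 1, then the turn, a rotation vector about the tool's x, y, z each as a share of pi/2 rad, from -1 to 1, then the opening, from -1 (shut) to 1 (fully open), so that 0 is half open. A call has 1 to 20 rows; each row is the pose to reach, as a shift and turn from the pose measured when the call began, along the tool's axes at that moment; what a row does not reach only later rows make up. A row lasts 1/10 s, in which the tool goes at most 50 mm and 8.59 degrees, less where a joint would pass 70% of its speed; a pose out of reach is approached as far as the arm can. A call with a number of a shift or a turn outside -1 to 1 is refused whole. A call with a gripper value outside its range is refused whole. The fingers move at their own pace and stop on an object; FORCE is the grip in N (left out, the last holds). Time passes only in rows, so rows that repeat a pose let the fingers close. It gives the time, the measured TCP pose, the force and the opening at its end, in the units of the state.
- status.get_obs(): the state, without advancing time (a new reading comes with each control period).
- camera(name): name is "scene" or "top" or "wrist"; returns a dict with "image" (480x640x3 uint8, red, green, blue), "fx", "fy", "cx", "cy" (pixels), "world_from_camera" (4x4, takes a point from camera to world coordinates). Camera axes: x right, y down, z forward; pixel columns grow to the right and rows downward; lengths in m; the calibration is good to about 2 mm. A picture is of the moment at which its call begins. There is no depth.
- ctrl.hand_in(): hands the job in, once; it reports no verdict.
The state is a dict: "time_s": time; "qpos": joint angles; "joint_vel": joint speeds; "tau": joint torques, N m; "ee_pos": TCP position; "eef_rot": TCP orientation; "force": force on the tool from outside, world axes, zero at the start; "moment": the same for the moment, N m; "grip_width": finger opening in m.
Only numpy, scipy, OpenCV 4.12 (cv2) and the standard library are available. Lean on these libraries where they do the work, as an engineer would, in place of code of your own. Each camera call takes 0.05 s, during which the arm holds its last target.

## Working session

There is one attempt and no reset: what is moved stays moved. The work goes in short steps, Python scripts to look and compute and a shell command to move; the robot and the scene stay as the last step left them, time stands still between calls to the robot, and variables do not carry over. Pictures are saved under pics/ and viewed, and the job is handed in when it is done.

```bash
mkdir -p pics
python3 - <<'E'
from station import status,camera
import cv2,numpy as np
o=status.get_obs();print({k:np.round(v,3).tolist() for k,v in o.items()})
for n in ["scene","top","wrist"]:
    c=camera(n);cv2.imwrite(f"pics/{n}0.png",c["image"][:,:,::-1]);print(n,c["fx"],c["fy"],c["cx"],c["cy"],np.round(c["world_from_camera"],3).tolist())
E
```

```text
{'time_s': 0.0, 'qpos': [1.212, 0.3, 1.522, 0.0, 1.321, -0.067], 'joint_vel': [-0.001, 0.001, 0.001, -0.002, -0.0, -0.002], 'tau': [0.001, -53.18, -35.274, 0.071, 0.024, -0.0], 'ee_pos': [0.158, 0.527, 0.205], 'eef_rot': [-3.14, -0.0, 2.85], 'force': [0.898, -0.263, -0.192], 'moment': [-0.011, -0.044, -0.012], 'grip_width': 0.094}
scene 493.1354008657477 493.1354008657477 317.78437558951845 245.29903580570954 [[0.669, 0.631, -0.391, 1.052], [0.743, -0.58, 0.335, -0.42], [-0.015, -0.515, -0.857, 1.15], [0.0, 0.0, 0.0, 1.0]]
top 567.3448289652666 567.3448289652666 323.20040583588144 245.2451630118088 [[-0.003, -0.997, 0.08, 0.423], [-1.0, 0.005, 0.022, -0.039], [-0.022, -0.08, -0.997, 1.662], [0.0, 0.0, 0.0, 1.0]]
wrist 342.8136848426326 342.8136848426326 325.98293048552244 240.69867046833446 [[0.287, 0.929, 0.233, 0.09], [0.958, -0.278, -0.071, 0.549], [-0.002, 0.244, -0.97, 0.385], [0.0, 0.0, 0.0, 1.0]]
```

View pics/scene0.png

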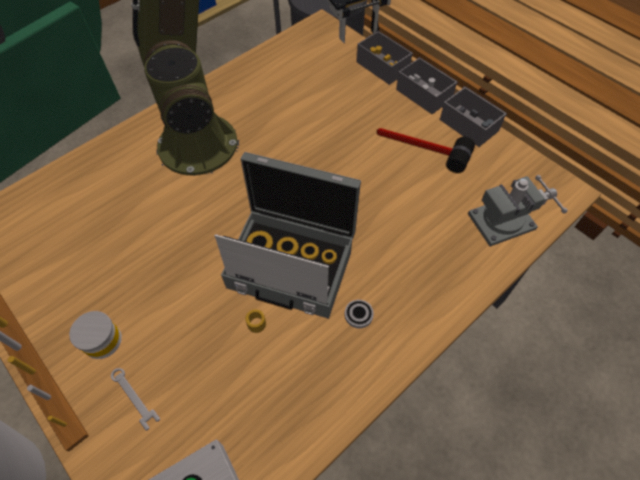

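View pics/top0.png

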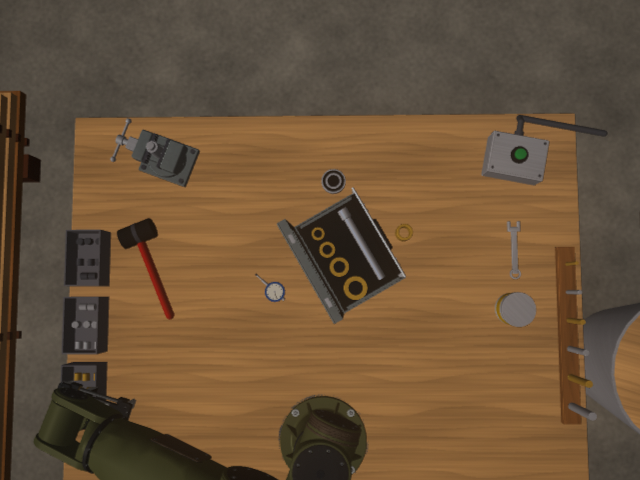

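View pics/wrist0.png

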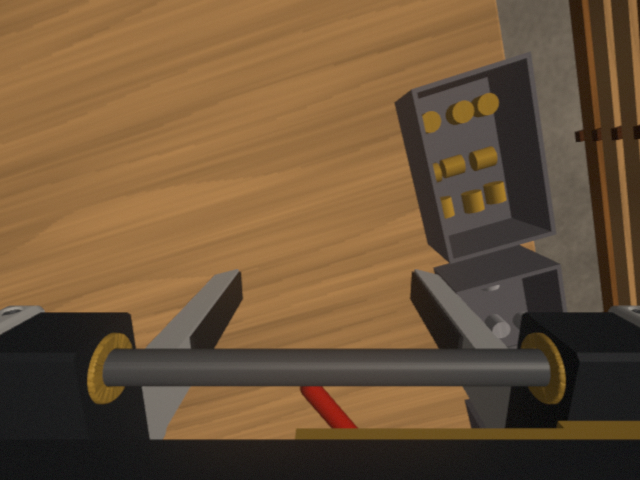

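Run:
```python
import cv2
a=cv2.imread("pics/top0.png")[150:350,240:440];cv2.imwrite("pics/topc.png",cv2.resize(a,(800,800),interpolation=3)[:600*800//600][:800] if 0 else cv2.resize(a,(600,600),interpolation=3))
a=cv2.imread("pics/scene0.png")[140:340,200:400];cv2.imwrite("pics/scenec.png",cv2.resize(a,(600,600),interpolation=3))
```

```text
(no output)
```

View pics/topc.png

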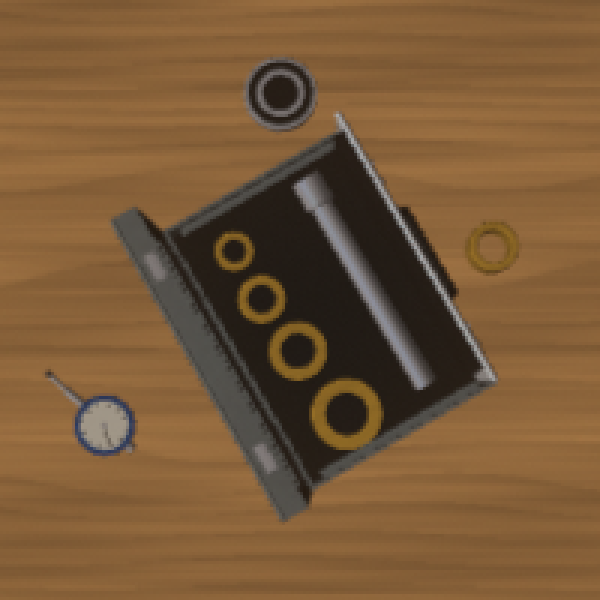

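View pics/scenec.png

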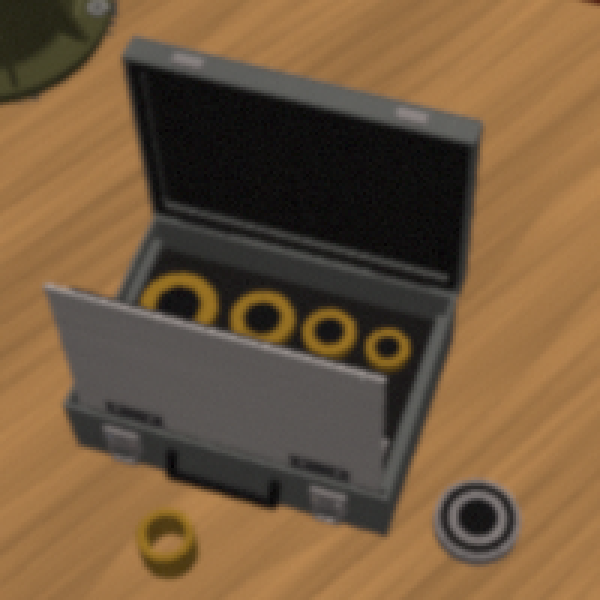

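```bash
cat > fit.py <<'E'
import numpy as np
from scipy.optimize import least_squares
from station import camera
K={n:camera(n) for n in ["scene","top"]}
def proj(n,p):
    c=K[n];T=np.linalg.inv(c["world_from_camera"]);q=T[:3,:3]@p+T[:3,3]
    return np.array([c["fx"]*q[0]/q[2]+c["cx"],c["fy"]*q[1]/q[2]+c["cy"]])
def lidp(x,s,o,a): # s along lid from hinge, o out
    return np.array([x,.1-s*np.cos(a)+o*np.sin(a),.075+s*np.sin(a)+o*np.cos(a)])
def flapp(x,s,o,b): # closed: y=-88+s ; bare up
    return np.array([x,-.088+s*np.cos(b)-o*np.sin(b),.063+s*np.sin(b)+o*np.cos(b)])
def W(P,p):
    c,s=np.cos(P[2]),np.sin(P[2]);return np.array([P[0]+c*p[0]-s*p[1],P[1]+s*p[0]+c*p[1],p[2]])
obs=[("top",(338,113),'f',.131,.17,.002),("top",(494,380),'f',-.131,.17,.002),
("top",(113,217),'l',.142,.2,.025),("top",(283,521),'l',-.142,.2,.025),
("scene",(127,40),'l',-.142,.2,.025),("scene",(482,122),'l',.142,.2,.025),
("scene",(45,285),'f',-.131,.17,.002),("scene",(387,378),'f',.131,.17,.002),
("scene",(68,405),'c',-.14,-.1,.075),("scene",(390,497),'c',.14,-.1,.075),("scene",(388,533),'c',.14,-.1,0.),("scene",(78,443),'c',-.14,-.1,0),
("scene",(460,293),'c',.14,.1,.075),("top",(497,380),'c',-.14,-.1,.075)]
off={"top":(240,150),"scene":(200,140)}
def res(P):
    r=[]
    for n,uv,k,x,s,o in obs:
        p=lidp(x,s,o,P[3]) if k=='l' else flapp(x,s,o,P[4]) if k=='f' else np.array([x,s,o])
        r.append(proj(n,W(P,p))-(np.array(uv)/3+off[n]))
    return np.concatenate(r)
if __name__=="__main__":
    f=least_squares(res,[.45,-.05,.5,1.7,1.5],loss='soft_l1')
    P=f.x;print(np.round(P,4));print(np.round(res(P).reshape(-1,2),1).tolist())
    for nm,p in dict(lid_edge=lidp(0,.2,.025,P[3]),flap_edge=flapp(0,.17,.002,P[4]),lh=np.array([0,.1,.075]),fh=np.array([0,-.088,.063])).items(): print(nm,np.round(W(P,p),3))
E
python3 fit.py
```

```text
[ 0.5321 -0.075   0.5268  1.5779  1.518 ]
[[-1.5, -0.8], [-0.3, -0.9], [-0.7, 0.0], [1.0, -1.2], [0.8, -0.7], [-0.3, 0.1], [-0.2, -0.0], [-0.6, 0.0], [-1.9, -0.6], [-0.6, 0.0], [-0.1, 0.3], [0.1, 0.2], [-1.0, -0.4], [-0.6, -0.1]]
lid_edge [0.469 0.034 0.275]
flap_edge [ 0.573 -0.145  0.233]
lh [0.482 0.011 0.075]
fh [ 0.576 -0.151  0.063]
```

```bash
cat > h.py <<'E'
import numpy as np
from scipy.spatial.transform import Rotation as R
from station import status
P=np.array([.5321,-.075,.5268]);c,s=np.cos(P[2]),np.sin(P[2])
Rc=np.array([[c,-s,0],[s,c,0],[0,0,1]])
def w(p): return Rc@np.array(p)+[P[0],P[1],0]
def cur():
    o=status.get_obs();Rt=R.from_euler('xyz',o['eef_rot']).as_matrix();p=np.array(o['ee_pos'])
    return o,p,Rt
def case(p): return Rc.T@(np.array(p)-[P[0],P[1],0])
def tool(phi=0): # tool x=case Y when phi=0, z down; phi tilts tool z towards +Y (case)
    x=np.array([0,1,0.]);y=np.array([1,0,0.])
    z=np.array([0,np.sin(phi),-np.cos(phi)]);x=np.cross(y,z)
    return Rc@np.column_stack([x,y,z])
def row(pc,Rd=None):
    o,p,Rt=cur();d=Rt.T@(w(pc)-p)
    rv=R.from_matrix(Rt.T@(Rd if Rd is not None else Rt)).as_rotvec()/(np.pi/2)
    return np.round(np.r_[d,rv],3).tolist()
def show():
    o,p,Rt=cur();print('t',round(o['time_s'],2),'p',np.round(p,3),'case',np.round(case(p),3),'F case',np.round(Rc.T@np.array(o['force']),1),'q',np.round(o['qpos'],2),'w',round(o['grip_width'],3))
def lidp(x,s,o,a): return np.array([x,.1-s*np.cos(a)+o*np.sin(a),.075+s*np.sin(a)+o*np.cos(a)])
def flapp(x,s,o,b): return np.array([x,-.088+s*np.cos(b)-o*np.sin(b),.063+s*np.sin(b)+o*np.cos(b)])
E
python3 - <<'E'
from h import *
show()
o,p,Rt=cur()
print(row([*case(p)[:2],.45]),row([0,-.14,.45],tool()))
E
```

```text
t 0.25 p [0.158 0.527 0.205] case [-0.021  0.708  0.205] F case [ 0.1 -0.3 -0.1] q [ 1.21  0.3   1.52 -0.    1.32 -0.07] w 0.094
[0.0, -0.0, -0.245, 0.0, 0.0, 0.0] [-0.633, -0.564, -0.245, -0.0, 0.0, 0.479]
```

```bash
python3 -m jog '[[0,0,-0.15,0,0,0,-1],[0,0,-0.2,0,0,0,-1],[0,0,-0.245,0,0,0,-1],[0,0,-0.245,0,0,0,-1],[0,0,-0.245,0,0,0,-1],[-0.633,-0.564,-0.245,0,0,0.479,-1],[-0.633,-0.564,-0.245,0,0,0.479,-1],[-0.633,-0.564,-0.245,0,0,0.479,-1],[-0.633,-0.564,-0.245,0,0,0.479,-1],[-0.633,-0.564,-0.245,0,0,0.479,-1],[-0.633,-0.564,-0.245,0,0,0.479,-1],[-0.633,-0.564,-0.245,0,0,0.479,-1],[-0.633,-0.564,-0.245,0,0,0.479,-1],[-0.633,-0.564,-0.245,0,0,0.479,-1],[-0.633,-0.564,-0.245,0,0,0.479,-1],[-0.633,-0.564,-0.245,0,0,0.479,-1],[-0.633,-0.564,-0.245,0,0,0.479,-1],[-0.633,-0.564,-0.245,0,0,0.479,-1],[-0.633,-0.564,-0.245,0,0,0.479,-1],[-0.633,-0.564,-0.245,0,0,0.479,-1]]'; python3 -c "
from h import *
show();print(row([0,-.14,.45],tool()))"
```

```text
time_s: 2.25
ee_pos: [0.5516, -0.1142, 0.4504]
eef_rot: [-3.141, 0.0, 2.097]
force: [0.3, 1.4, 0.0]
grip_width: 0.0006
t 2.25 p [ 0.552 -0.114  0.45 ] case [-0.003 -0.044  0.45 ] F case [1. 1. 0.] q [-0.27  0.29  0.98 -0.    1.87 -0.8 ] w 0.001
[-0.096, 0.003, 0.0, -0.0, 0.0, -0.0]
```

```bash
python3 -m jog '[[-0.05,0,0,0,0,0,-1],[-0.096,0.003,0,0,0,0,-1],[-0.096,0.003,0,0,0,0,-1],[-0.096,0.003,0,0,0,0,-1],[-0.096,0.003,0.1,0,0,0,-1],[-0.096,0.003,0.2,0,0,0,-1],[-0.096,0.003,0.26,0,0,0,-1],[-0.096,0.003,0.26,0,0,0,-1],[-0.096,0.003,0.26,0,0,0,-1],[-0.096,0.003,0.26,0,0,0,-1],[-0.096,0.003,0.26,0,0,0,-1]]'; python3 -c "
from h import *
import cv2
from station import camera
show()
for n in ['scene','top']: cv2.imwrite(f'pics/{n}1.png',camera(n)['image'][:,:,::-1])
for b in [1.5,1.4,1.3,1.2,1.1,1.,.9,.8,.7,.6,.5,.4,.3,.2,.1,0,-.03]:
  print(b,row(flapp(0,.115,.002,b)-[0,.008,0])[:3])
"
```

```text
time_s: 3.35
ee_pos: [0.6022, -0.195, 0.1914]
eef_rot: [-3.141, 0.0, 2.098]
force: [-0.3, -0.5, 0.5]
grip_width: 0.0001
t 3.35 p [ 0.602 -0.195  0.191] case [ 0.    -0.139  0.191] F case [-0.5 -0.2  0.5] q [-0.37  0.5   1.28 -0.    1.36 -0.9 ] w 0.0
1.5 [0.05, -0.001, 0.016]
1.4 [0.062, -0.001, 0.017]
1.3 [0.073, -0.001, 0.019]
1.2 [0.084, -0.001, 0.023]
1.1 [0.095, -0.001, 0.027]
1.0 [0.105, -0.001, 0.033]
0.9 [0.114, -0.001, 0.039]
0.8 [0.123, -0.001, 0.047]
0.7 [0.131, -0.001, 0.055]
0.6 [0.138, -0.001, 0.064]
0.5 [0.144, -0.001, 0.074]
0.4 [0.15, -0.001, 0.084]
0.3 [0.154, -0.001, 0.095]
0.2 [0.157, -0.001, 0.106]
0.1 [0.159, -0.001, 0.117]
0 [0.16, -0.001, 0.128]
-0.03 [0.16, -0.001, 0.132]
```

View pics/scene1.png

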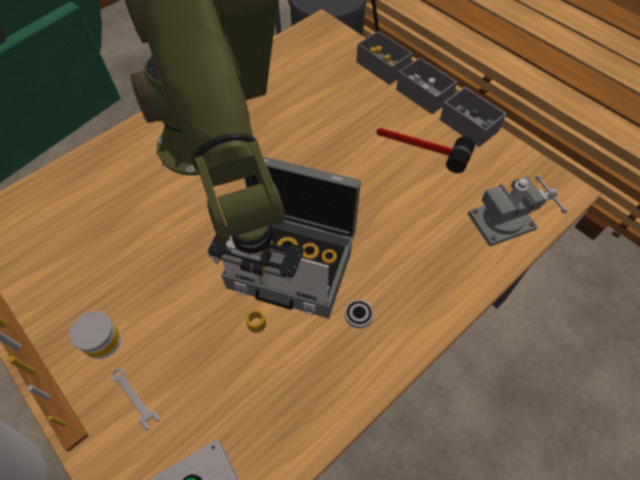

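View pics/top1.png

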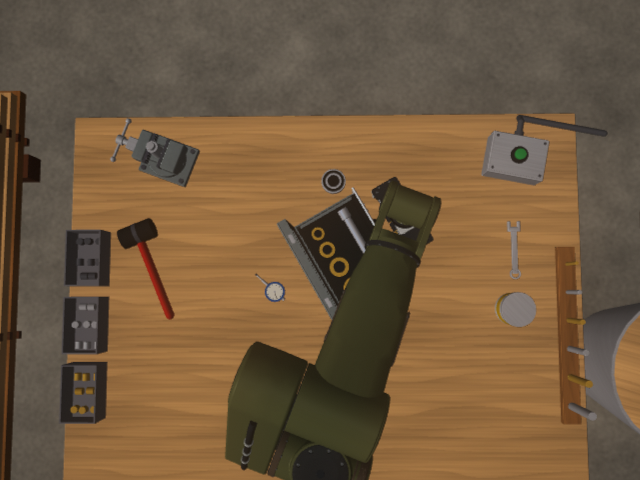

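```bash
python3 -c "
from fit import proj
import numpy as np
for z in [.19,.3,.4,.5,.6]: print(z,proj('top',np.array([.602,-.195,z])),proj('scene',np.array([.602,-.195,z])))"
```

```text
0.19 [395.47835154 221.49234664] [263.01757053 282.02274837]
0.3 [400.24986152 215.94101626] [256.90869435 257.04504829]
0.4 [405.30303508 210.06198928] [250.23713774 229.76668559]
0.5 [411.21761215 203.18077735] [242.15079366 196.70360313]
0.6 [418.23437823 195.01724278] [232.14624944 155.79746954]
```

```bash
python3 -m jog '[[0.02,0,0.012,0,0,0,-1],[0.05,-0.001,0.016,0,0,0,-1],[0.062,-0.001,0.017,0,0,0,-1],[0.073,-0.001,0.019,0,0,0,-1],[0.084,-0.001,0.023,0,0,0,-1],[0.095,-0.001,0.027,0,0,0,-1],[0.105,-0.001,0.033,0,0,0,-1],[0.114,-0.001,0.039,0,0,0,-1],[0.123,-0.001,0.047,0,0,0,-1],[0.131,-0.001,0.055,0,0,0,-1],[0.131,-0.001,0.055,0,0,0,-1]]'; python3 -c "
from h import *
import cv2
from station import camera
show()
for n in ['scene','top']: cv2.imwrite(f'pics/{n}2.png',camera(n)['image'][:,:,::-1])
for b in [.7,.6,.5,.4,.3,.2,.1,0,-.03]:
  print(b,row(flapp(0,.115,.002,b)-[0,.008,0])[:3])
"
```

```text
time_s: 4.65
ee_pos: [0.5357, -0.0824, 0.1365]
eef_rot: [3.141, 0.002, 2.098]
force: [-0.4, 0.2, 1.0]
grip_width: 0.0003
t 4.65 p [ 0.536 -0.082  0.137] case [-0.001 -0.008  0.137] F case [-0.3  0.4  1. ] q [-0.22  0.35  1.63 -0.    1.17 -0.75] w 0.0
0.7 [0.0, 0.0, -0.001]
0.6 [0.007, 0.0, 0.008]
0.5 [0.013, 0.0, 0.018]
0.4 [0.019, 0.0, 0.028]
0.3 [0.023, 0.0, 0.039]
0.2 [0.026, 0.0, 0.05]
0.1 [0.028, 0.0, 0.061]
0 [0.029, 0.0, 0.073]
-0.03 [0.029, 0.0, 0.076]
```

View pics/scene2.png

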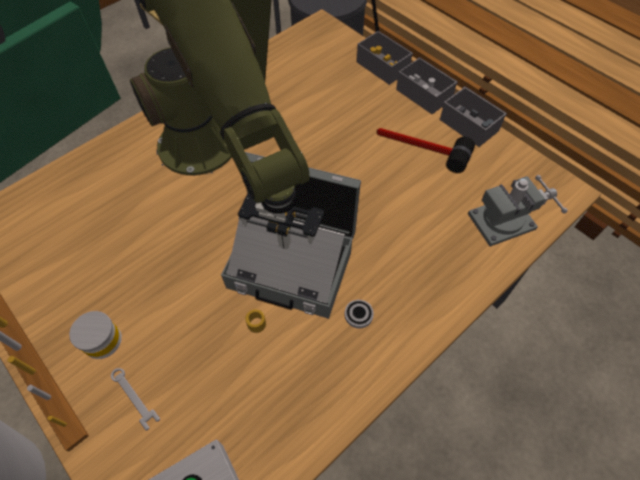

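The scene picture shows the flap folded over roughly halfway, with the fingertip on its bare face near (283,240). The lid has not moved. I'll continue.

```bash
python3 -m jog '[[0.007,0,0.008,0,0,0,-1],[0.013,0,0.018,0,0,0,-1],[0.019,0,0.028,0,0,0,-1],[0.023,0,0.039,0,0,0,-1],[0.026,0,0.05,0,0,0,-1],[0.028,0,0.061,0,0,0,-1],[0.029,0,0.068,0,0,0,-1],[0.029,0,0.071,0,0,0,-1],[0.029,0,0.073,0,0,0,-1],[0.029,0,0.073,0,0,0,-1]]'; python3 -c "
from h import *
import cv2
from station import camera
show()
for n in ['scene','top']: cv2.imwrite(f'pics/{n}3.png',camera(n)['image'][:,:,::-1])
"
```

```text
time_s: 5.75
ee_pos: [0.5221, -0.0582, 0.0652]
eef_rot: [3.14, 0.003, 2.098]
force: [-5.7, 0.9, 7.2]
grip_width: 0.0005
t 5.75 p [ 0.522 -0.058  0.065] case [-0.     0.02   0.065] F case [-4.5  3.6  7.2] q [-0.18  0.41  1.73 -0.    1.   -0.71] w 0.0
```

View pics/scene3.png

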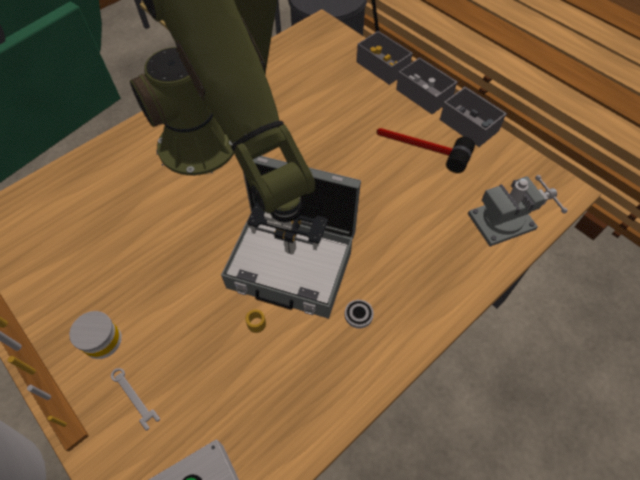

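```bash
python3 -m jog '[[0,0,0.002,0,0,0,-1],[0,0,0.003,0,0,0,-1],[0,0,0.004,0,0,0,-1],[0,0,0.004,0,0,0,-1]]'; python3 -c "
from h import *
show()
print(row([0,.02,.45],tool()))"
```

```text
time_s: 6.25
ee_pos: [0.5224, -0.0583, 0.0647]
eef_rot: [3.139, 0.003, 2.098]
force: [-21.5, 3.7, 44.2]
grip_width: 0.0004
t 6.25 p [ 0.522 -0.058  0.065] case [-0.     0.019  0.065] F case [-16.7  14.   44.2] q [-0.18  0.41  1.73 -0.    1.   -0.71] w 0.0
[-0.001, 0.001, -0.385, 0.001, 0.002, 0.0]
```

```bash
python3 -m jog '[[0,0,-0.05,0,0,0,-1],[0,0,-0.1,0,0,0,-1],[0,0,-0.15,0,0,0,-1],[0,0,-0.2,0,0,0,-1],[0,0,-0.25,0,0,0,-1],[0,0,-0.3,0,0,0,-1],[0,0,-0.35,0,0,0,-1],[0,0,-0.385,0,0,0,-1],[0,0,-0.385,0,0,0,-1],[0,0,-0.385,0,0,0,-1],[0.05,0,-0.385,0,0,0,-1],[0.1,0,-0.385,0,0,0,-1],[0.15,0,-0.385,0,0,0,-1],[0.17,0,-0.385,0,0,0,-1],[0.17,0,-0.385,0,0,0,-1],[0.17,0,-0.385,0,0,0,-1]]'; python3 -c "
from h import *
import cv2
from station import camera
show()
for n in ['scene','top']: cv2.imwrite(f'pics/{n}4.png',camera(n)['image'][:,:,::-1])
print(row([0,.19,.45],tool()),row([0,.19,.22],tool()))"
```

```text
time_s: 7.85
ee_pos: [0.4355, 0.0892, 0.4482]
eef_rot: [3.141, 0.003, 2.098]
force: [-0.2, -0.1, -0.9]
grip_width: 0.0003
t 7.85 p [0.436 0.089 0.448] case [-0.001  0.19   0.448] F case [-0.2  0.  -0.9] q [ 0.12 -0.    1.32 -0.    1.82 -0.41] w 0.0
[0.0, 0.001, -0.002, 0.001, 0.002, -0.001] [0.001, 0.001, 0.228, 0.001, 0.002, -0.001]
```

View pics/scene4.png

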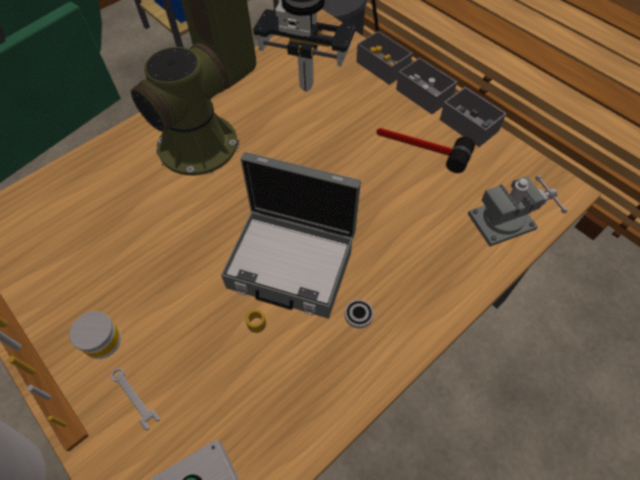

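View pics/top4.png

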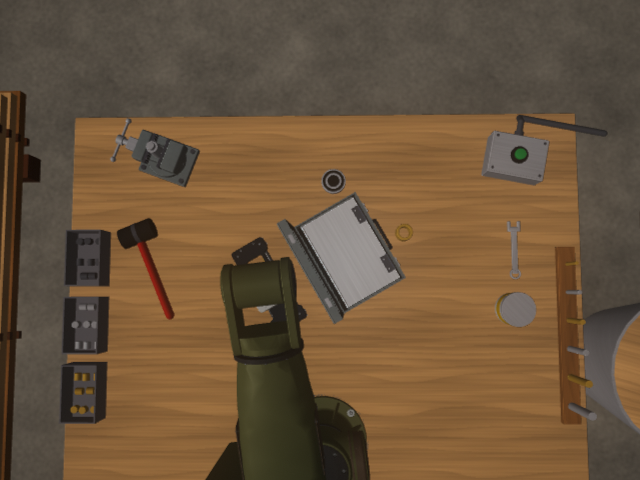

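The scene picture shows the flap flat in the case around (288,260). The lid is still upright, with its top corners unchanged at (243,155) and (359,181), and the loose parts haven't moved. Next I lower the fingers behind the lid.

```bash
python3 -m jog '[[0,0,0.05,0,0,0,-1],[0,0,0.1,0,0,0,-1],[0,0,0.15,0,0,0,-1],[0,0,0.2,0,0,0,-1],[0,0,0.228,0,0,0,-1],[0,0,0.228,0,0,0,-1],[0,0,0.228,0,0,0,-1]]'; python3 -c "
from h import *
show()
for a in [1.6,1.5,1.4,1.3,1.2,1.1,1.,.9,.8,.7,.6,.5,.4,.3,.2,.1,0]:
  print(a,row(lidp(0,.15,.025,a)+[0,.008,0])[:3])
"
```

```text
time_s: 8.65
ee_pos: [0.437, 0.0875, 0.2211]
eef_rot: [3.141, 0.003, 2.096]
force: [-0.4, 1.1, 0.5]
grip_width: 0.0005
t 8.65 p [0.437 0.088 0.221] case [-0.     0.188  0.221] F case [0.2 1.1 0.5] q [ 0.12  0.05  1.78 -0.    1.31 -0.41] w 0.001
1.6 [-0.051, 0.001, -0.003]
1.5 [-0.066, 0.001, -0.005]
1.4 [-0.081, 0.001, -0.006]
1.3 [-0.096, 0.001, -0.005]
1.2 [-0.111, 0.001, -0.002]
1.1 [-0.126, 0.001, 0.001]
1.0 [-0.14, 0.001, 0.007]
0.9 [-0.154, 0.001, 0.014]
0.8 [-0.167, 0.001, 0.022]
0.7 [-0.179, 0.001, 0.031]
0.6 [-0.19, 0.001, 0.041]
0.5 [-0.2, 0.001, 0.053]
0.4 [-0.209, 0.001, 0.065]
0.3 [-0.216, 0.001, 0.079]
0.2 [-0.222, 0.001, 0.092]
0.1 [-0.227, 0.001, 0.107]
0 [-0.23, 0.001, 0.122]
```

```bash
python3 -m jog '[[-0.03,0,-0.003,0,0,0,-1],[-0.051,0.001,-0.003,0,0,0,-1],[-0.066,0.001,-0.005,0,0,0,-1],[-0.081,0.001,-0.006,0,0,0,-1],[-0.096,0.001,-0.005,0,0,0,-1],[-0.111,0.001,-0.002,0,0,0,-1],[-0.126,0.001,0.001,0,0,0,-1],[-0.14,0.001,0.007,0,0,0,-1],[-0.154,0.001,0.014,0,0,0,-1],[-0.167,0.001,0.022,0,0,0,-1],[-0.167,0.001,0.022,0,0,0,-1]]'; python3 -c "
from h import *
import cv2
from station import camera
show()
for n in ['scene','top']: cv2.imwrite(f'pics/{n}5.png',camera(n)['image'][:,:,::-1])
for a in [.8,.7,.6,.5,.4,.3,.2,.1,0]:
  print(a,row(lidp(0,.15,.025,a)+[0,.008,0])[:3])
"
```

```text
time_s: 9.75
ee_pos: [0.5221, -0.058, 0.1991]
eef_rot: [3.141, 0.003, 2.094]
force: [-0.2, -0.5, 0.6]
grip_width: 0.0003
t 9.75 p [ 0.522 -0.058  0.199] case [-0.     0.02   0.199] F case [-0.4 -0.3  0.6] q [-0.18  0.25  1.6  -0.    1.29 -0.7 ] w 0.0
0.8 [0.001, -0.0, -0.0]
0.7 [-0.012, -0.0, 0.009]
0.6 [-0.023, -0.0, 0.02]
0.5 [-0.032, -0.0, 0.031]
0.4 [-0.041, -0.0, 0.043]
0.3 [-0.049, -0.0, 0.057]
0.2 [-0.055, -0.0, 0.071]
0.1 [-0.059, -0.0, 0.085]
0 [-0.063, -0.0, 0.1]
```

View pics/scene5.png

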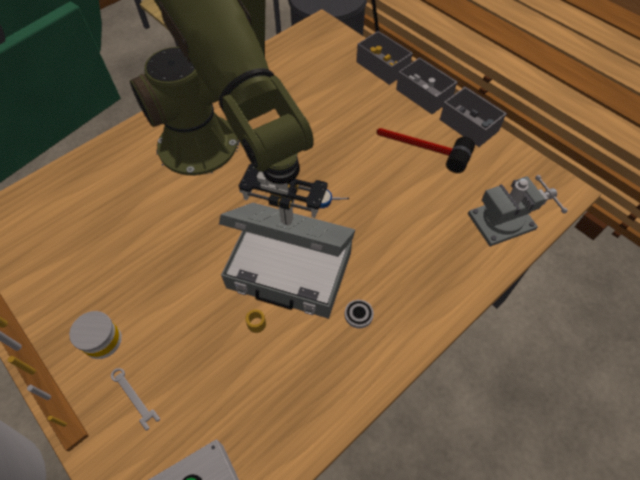

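The lid is about halfway down, its free edge running from (220,217) to (353,240), with the fingertip on its outer face at (287,213). I'll keep closing it.

```bash
python3 -m jog '[[-0.012,0,0.009,0,0,0,-1],[-0.023,0,0.02,0,0,0,-1],[-0.032,0,0.031,0,0,0,-1],[-0.041,0,0.043,0,0,0,-1],[-0.049,0,0.057,0,0,0,-1],[-0.055,0,0.071,0,0,0,-1],[-0.058,0,0.08,0,0,0,-1],[-0.06,0,0.088,0,0,0,-1],[-0.062,0,0.095,0,0,0,-1],[-0.063,0,0.098,0,0,0,-1],[-0.063,0,0.1,0,0,0,-1],[-0.063,0,0.1,0,0,0,-1]]'; python3 -c "
from h import *
show()
"
```

```text
time_s: 11.05
ee_pos: [0.5534, -0.1115, 0.1003]
eef_rot: [3.141, 0.003, 2.095]
force: [-0.9, -0.1, 1.5]
grip_width: 0.0006
t 11.05 p [ 0.553 -0.111  0.1  ] case [ 0.    -0.042  0.1  ] F case [-0.8  0.3  1.5] q [-0.26  0.44  1.59 -0.    1.11 -0.79] w 0.001
```

```bash
python3 -m jog '[[0,0,0.002,0,0,0,-1],[0,0,0.003,0,0,0,-1],[0,0,0.004,0,0,0,-1],[0,0,0.004,0,0,0,-1],[0,0,0.004,0,0,0,-1]]'; python3 -c "
from h import *
show()
"
```

```text
time_s: 11.55
ee_pos: [0.5536, -0.1116, 0.0998]
eef_rot: [3.14, 0.005, 2.095]
force: [-17.6, 3.6, 36.7]
grip_width: 0.0002
t 11.55 p [ 0.554 -0.112  0.1  ] case [ 0.    -0.042  0.1  ] F case [-13.4  12.   36.7] q [-0.26  0.44  1.59 -0.    1.11 -0.79] w 0.0
```

The lid has hit a hard stop with the fingertip at z = 0.0998, which matches the shut face height of 0.100. I'll retreat and check.

```bash
python3 -m jog '[[0,0,-0.03,0,0,0,-1],[0,0,-0.08,0,0,0,-1],[0,0,-0.13,0,0,0,-1],[0,0,-0.18,0,0,0,-1],[0,0,-0.23,0,0,0,-1],[0,0,-0.28,0,0,0,-1],[0,0,-0.3,0,0,0,-1],[0.1,0,-0.3,0,0,0,-1],[0.2,0,-0.3,0,0,0,-1],[0.25,0,-0.3,0,0,0,-1],[0.3,0,-0.3,0,0,0,-1],[0.3,0,-0.3,0,0,0,-1],[0.3,0,-0.3,0,0,0,-1],[0.3,0,-0.3,0,0,0,-1],[0.3,0,-0.3,0,0,0,-1],[0.3,0,-0.3,0,0,0,-1]]'; python3 -c "
from h import *
import cv2
from station import camera
from fit import proj
show()
for n in ['scene','top']: cv2.imwrite(f'pics/{n}6.png',camera(n)['image'][:,:,::-1])
for x in [-.142,.142]: print('expected lid corner',proj('scene',w(lidp(x,.2,.025,0))))
a=cv2.imread('pics/scene6.png')[170:350,200:400];cv2.imwrite('pics/s6c.png',cv2.resize(a,(660,594),interpolation=3))
"
```

```text
time_s: 13.15
ee_pos: [0.4026, 0.1484, 0.3982]
eef_rot: [3.14, 0.005, 2.095]
force: [-0.2, -1.2, 0.2]
grip_width: 0.0002
t 13.25 p [0.403 0.148 0.398] case [0.    0.258 0.398] F case [ 0.7  0.3 -0.8] q [ 0.27 -0.05  1.48 -0.    1.71 -0.25] w 0.0
expected lid corner [218.12910541 269.39771141]
expected lid corner [330.29305834 301.50237197]
```

View pics/s6c.png

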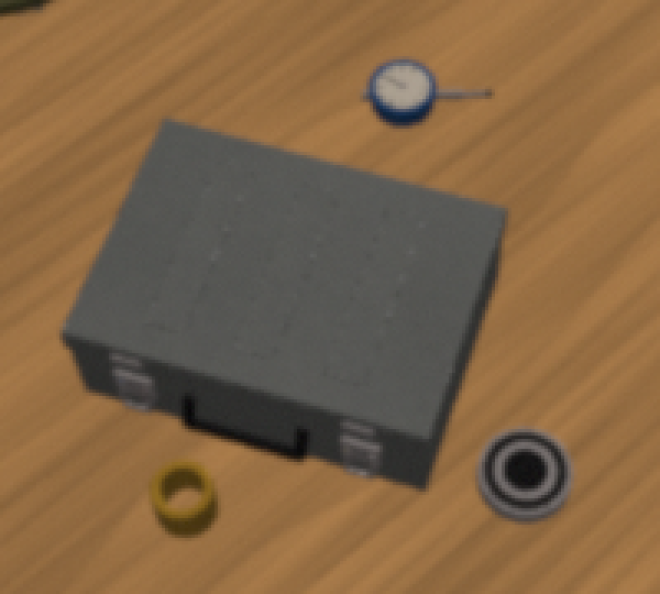

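View pics/top6.png

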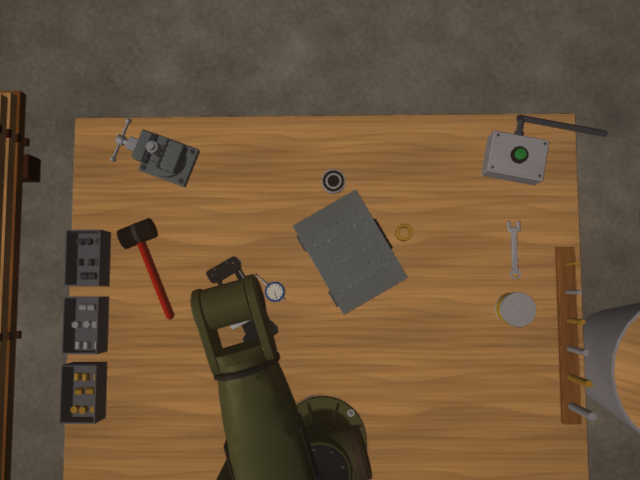

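The lid is shut with no visible gap. Its front corners read about (220,272) and (331,303) in the scene image, against (218,269) and (330,302) predicted for shut. The loose parts look unmoved and the arm is clear.

```bash
python3 -c "
from station import ctrl
print(ctrl.hand_in())"
```

```text
the job is handed in; nothing more can be done
None
```

I folded the flap flat first, then swung the lid shut over it, and handed the job in at about 13.3 s. I pushed with the closed fingertips on the bare metal faces only.

- **Flap:** it reached a hard stop with the fingertip at z = 0.065 m, which is the flat height. I pressed it there with about 44 N vertically. The picture taken afterwards showed it flat, with the lid still upright.
- **Lid:** I pushed it at about 1 rad/s or less, slower near the end. It stopped with the fingertip at z = 0.0998 m, against an expected 0.100 m when shut.
- **Final pictures:** there is no visible gap. The front corners of the lid lie within about 1 to 4 px of where a shut lid should appear, and the difference is not in the direction of an open lid. The loose parts look unmoved by eye, though I did not measure them. The arm was well clear.

No check failed. The hand-in gave no verdict, and the two joint angles could only be judged from the pictures and the contact heights.

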